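Fit the divider in a parts bin and hold the bin up level by its carrying bar

TASK

The loaded green bin, the one with the carrying bar, is going back to the rack and needs its divider so that the fittings cannot slide out of the low front: take the grey divider out of the empty bin and slide it fully home into the slot of the loaded bin, and let go of it. Then lift the loaded bin straight up by the middle of its carrying bar, without tipping it, and finish while still holding it, steady and level, about 10 cm above its place on the bench and touching nothing else. The divider must stay seated and the fittings must stay in the rear compartment; leave the empty bin and all the other stock where they stand.

Things in the scene. Friction and masses are not known exactly. Their poses are not given: they have to be found in the camera images.
- bin: Loaded green bin with the carrying bar, loose on the bench: 240 long (x) x 150 wide (y) x 125 mm high, 0.4 kg plus 0.3 kg of fittings. Origin: centre of underside, z up; -x end is the low cut-away front (55 mm lip), +x end the full-height back. Walls, floor 4 mm. Its divider slot crosses it at x = -60 mm. Two unions and a bearing (up to 38 mm high) stand loose behind the slot.
- slot (a point): Divider slot of the loaded bin: middle of the slot on the inner floor (4 mm above the underside), axes as the bin's; the divider's origin is here when fully home. Between rib pairs on the side walls: 6.5 mm wide (x), 142 mm wall to wall (y), ribs 9 mm deep and 80 mm high, then flaring to 20 mm at 93 mm above the floor. The spare bin has the same slot at the same place.
- bar (a point): Middle of the black rubber sleeve on the carrying bar, fixed across the loaded bin along its y, 20 mm behind the bin's origin (x = +20), 118 mm above its underside, about over the loaded bin's weight. Sleeve 16 mm thick (x), 90 long (y), 20 high, flat sides: pinch along the bin's x from above. Free for 60 mm before and behind it, down to 42 mm above the underside.
- spare_bin: The empty green bin without a carrying bar, otherwise the same bin (same size, walls, slot and axes), loose on the bench, about 0.4 kg. At the start the divider stands in its slot. Origin: centre of its underside; -x end is the low front.
- divider: Grey plastic divider plate, 60 g: 4 mm thick (x), 139 mm wide (y), 86 mm high (z); origin: middle of its lower edge; z up. On top it has a pull tab in the middle, 10 mm thick (x), 44 mm wide (y), from 80 to 112 mm above the lower edge. It fits either way round.
- tab (a point): Grip point in the divider's pull tab, 100 mm above the divider's lower edge (tab 10 mm thick along the divider's x, pinch it along that axis from above; 12 mm of tab above this point). Axes as the divider's.
- union_a: Brass hydraulic union, 38 mm dia at the foot, 38 mm high, about 0.11 kg; stands in the rear compartment of the loaded bin. Origin under its centre.
- union_b: Steel hydraulic union, the same shape as the brass one; in the rear compartment. Origin under its centre.
- bearing: Steel ball bearing, 52 mm dia, 16 mm high, about 0.10 kg, flat in the rear compartment below the bar. Origin under its centre.
- red_filter: Bystander: red spin-on filter, 80 mm dia, 111 mm high. Origin under its centre.
- white_filter: Bystander: white spin-on filter with a blue band, 73 mm dia, 120 mm high. Origin under its centre.
- amber_bowl: Bystander: amber filter bowl, 92 mm dia, 68 mm high. Origin under its centre.
- carton: Bystander: brown carton 100 x 130 x 85 mm. Origin under its centre.
- blue_carton: Bystander: blue carton 85 x 85 x 120 mm. Origin under its centre.
- tape_roll: Bystander: roll of brown tape lying flat, 104 mm dia, 48 mm high. Origin under its centre.
There are look-alikes about, which are no part of the job. Of the things that look like the bearing, the smallest one is meant. Of the things shaped like the union_a, the brass one is meant.

How it is judged:
By the outcome, as a careful person would: the job done as asked, in the order asked, and still so for the second after the job is handed in, while the arm keeps its last pose, push and grip.
It also fails if it takes over 67 s, if anything falls off the work surface, if the arm or the gripper's body presses on something with over 40 N, if the wrist force passes 120 N, or if a joint passes its speed limit or range.

ROBOT

A 6-joint arm with a two-finger parallel gripper is mounted at the origin on the work surface. World frame = base frame: x ahead of the robot, y to its left, z up, the work surface at z = 0. Lengths are in m, angles in degrees, forces in N, time in s.
With the tool pointing down it reaches from about 0.375 to 0.9 m from the base axis. Payload 3.1 kg.
Tool frame: the origin (TCP) lies between the finger pads, 19 mm behind the fingertips; this is the grasp point; z points along the fingers, y is the direction in which the jaws open and shut (so a half turn about z gives the same grasp; the last joint's range is limited). The gripper opens to 87 mm and grips with 3 to 60 N. Pads are 19 mm wide; open, the fingers measure 117 mm over their backs; the gripper's body (75 mm by 190 mm) begins 51 mm behind the grasp point.
Start: joints at [-77.206, 30.224, 82.088, -0, 67.689, -10.227], TCP at [0.244, -0.575, 0.241] pointing down, gripper open.
Joint ranges: [-176.69, 176.69], [-43.24, 126.21], [12.49, 139.97], [-82, 262], [0, 151.66], [-163.58, 163.58]. Speed limits (degrees/s): [159.86, 159.86, 180, 180, 180, 180].

INTERFACE

Orientations are given as a 3x3 rotation matrix whose columns are the frame's x, y, z axes.
In Python, from rig import bot, vision gives the robot as it stands. The module is installed in compiled form; this text tells all that it offers.
- The arm moves only by the shell command python3 -m jog 'ROWS'. ROWS is JSON, a list of rows, each a list of 3 entries, a list of its own where there are three numbers: the shift along the tool's x, y, z in mm, then the turn, a rotation vector about the tool's x, y, z in degrees, then the closure, from 0 (fully open) to 1 (shut). In form: [[[dx, dy, dz], [wx, wy, wz], fingers], ...]. A call has 1 to 12 rows; each row is the pose to reach, as a shift and turn from the pose commanded when the call began, along the tool's axes at that moment; what a row does not reach only later rows make up. A row lasts 1/12 s, in which the tool goes at most 41.7 mm and 7.16 degrees, less where a joint would pass 70% of its speed; a pose out of reach is approached as far as the arm can. A call with a gripper value outside its range is refused whole. The fingers move at their own pace and stop on an object; the grip force is fixed at half the most. Time passes only in rows, so rows that repeat a pose let the fingers close. It gives the time, the measured TCP pose, the force and the opening at its end, in the units of the state.
- bot.read_state(): the state, without advancing time (a new reading comes with each control period).
- vision.capture(name): name is "scene" or "side" or "wrist"; returns the picture (420x560x3 uint8, red, green, blue); there is no depth.
- vision.camera_info(name): a dict with "intrinsics" (3x3 intrinsics, pixels), "camera_from_world" (4x4, takes a point from world to camera coordinates); the wrist camera has in their place "mount" (4x4, takes a point from camera to tool coordinates, whose origin is the TCP and whose axes are the flange's). Camera axes: x right, y up, looking along -z (the intrinsics and any distortion apply to the point x, -y, -z); pixel columns grow to the right and rows downward; lengths in m; the calibration is good to about 2 mm. A picture is of the moment at which its call begins: read the wrist's pose just before it. camera_info takes no time and is no camera call.
- bot.hand_in(): hands the job in, once; it reports no verdict.
The state is a dict: "time_s": time; "joint_positions": joint angles; "qvel": joint speeds; "tau": joint torques, N m; "position": TCP position; "tcp_rot": TCP orientation; "force": force on the tool from outside, world axes, zero at the start; "moment": the same for the moment, N m; "opening": opening from 0.0 (shut) to 1.0 (fully open).
Only numpy, scipy, OpenCV 4.12 (cv2) and the standard library are available. Lean on these libraries where they do the work, as an engineer would, in place of code of your own. Each camera call takes 0.05 s, during which the arm holds its last target. There are 200 camera calls.

## Working session

There is one attempt and no reset: what is moved stays moved. The work goes in short steps, Python scripts to look and compute and a shell command to move; the robot and the scene stay as the last step left them, time stands still between calls to the robot, and variables do not carry over. Pictures are saved under pics/ and viewed, about 8 in all and at most 12, crops included, and the job is handed in when it is done.

```bash
mkdir -p pics; python3 - <<'E'
from rig import bot, vision
import cv2, numpy as np
for n in("scene","side","wrist"):
    i=vision.camera_info(n); print(n,{k:np.round(np.array(v),4).tolist() if not isinstance(v,str) else v for k,v in i.items()})
a=vision.capture("scene");b=vision.capture("side")
cv2.imwrite("pics/scene0.png",a[:,:,::-1]);cv2.imwrite("pics/side0.png",b[:,:,::-1])
s=bot.read_state();print(s)
E
```

```text
scene {'intrinsics': [[482.4983, 0.0, 274.1413], [0.0, 482.4983, 202.0689], [0.0, 0.0, 1.0]], 'camera_from_world': [[-0.1133, 0.9936, -0.0007, 0.048], [-0.7964, -0.0903, 0.598, 0.4325], [0.5941, 0.0683, 0.8015, -1.9177], [0.0, 0.0, 0.0, 1.0]]}
side {'intrinsics': [[450.9211, 0.0, 280.7939], [0.0, 450.9211, 209.8479], [0.0, 0.0, 1.0]], 'camera_from_world': [[0.9455, -0.3257, -0.0006, -0.5806], [0.2059, 0.5962, 0.776, -0.2072], [-0.2524, -0.7338, 0.6308, -0.981], [0.0, 0.0, 0.0, 1.0]]}
wrist {'intrinsics': [[359.1449, 0.0, 274.2918], [0.0, 359.1449, 212.1382], [0.0, 0.0, 1.0]], 'mount': [[-0.0009, 0.962, 0.2729, 0.0748], [1.0, 0.0009, 0.0003, -0.0004], [0.0, 0.2729, -0.962, -0.1434], [0.0, 0.0, 0.0, 1.0]]}
{'time_s': 0.1, 'joint_positions': array([-7.72077148e+01,  3.02729316e+01,  8.21486887e+01, -2.33251969e-04,
        6.76894843e+01, -1.02260601e+01]), 'qvel': array([ 0.05204132, -0.12643059, -0.13770554,  0.09826686, -0.00530753,
        0.08089932]), 'tau': array([-3.67733410e-04, -4.40985703e+01, -1.77150214e+01,  6.34072674e-02,
        5.33514738e-02, -4.84144573e-05]), 'position': array([ 0.24429024, -0.57460685,  0.24037902]), 'tcp_rot': array([[ 9.20379168e-01,  3.91026853e-01, -4.33031846e-04],
       [ 3.91026944e-01, -9.20377290e-01,  1.89017562e-03],
       [ 3.40556748e-04, -1.90900539e-03, -9.99998120e-01]]), 'force': array([-0.33728148, -0.4000484 , -0.50685512]), 'moment': array([ 0.00130083, -0.00169119,  0.033192  ]), 'opening': 0.9998234351641939}
```

View pics/scene0.png

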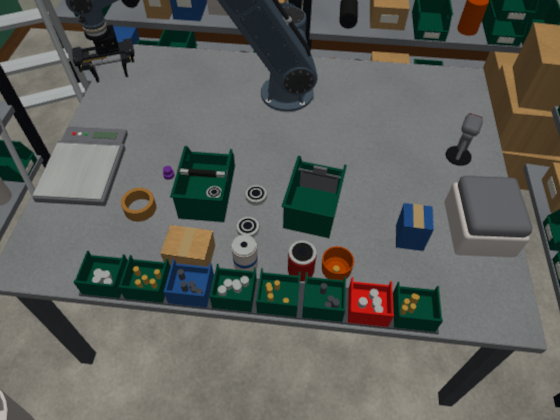

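View pics/side0.png

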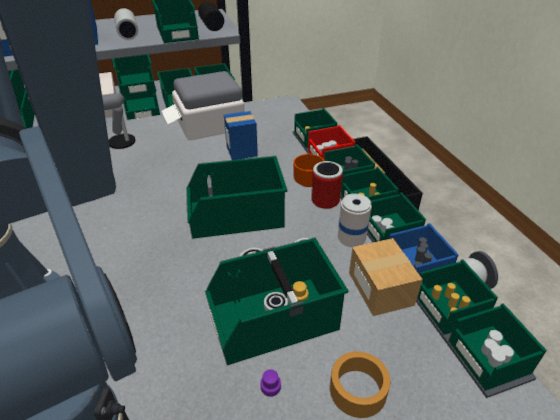

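Scene: the loaded bin with bar is at about (205,185) and the spare bin with the grey divider at (315,195). The low fronts face the robot. One enlarged composite to confirm and measure.

```bash
python3 - <<'E'
import cv2,numpy as np
a=cv2.imread("pics/scene0.png")[140:240,165:355];b=cv2.imread("pics/side0.png")[150:360,170:350]
a=cv2.resize(a,None,fx=4,fy=4,interpolation=cv2.INTER_CUBIC)
cv2.imwrite("pics/c1.png",a)
b=cv2.resize(b,None,fx=2.8,fy=2.8,interpolation=cv2.INTER_CUBIC)
cv2.imwrite("pics/c2.png",b); print(b.shape)
E
```

```text
(588, 504, 3)
```

View pics/c1.png

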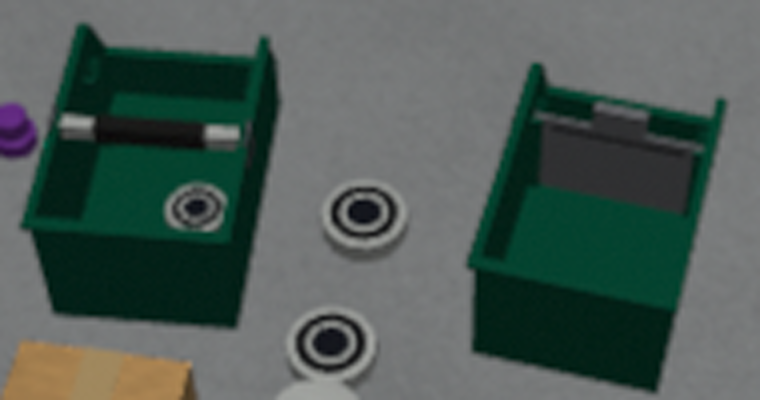

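View pics/c2.png

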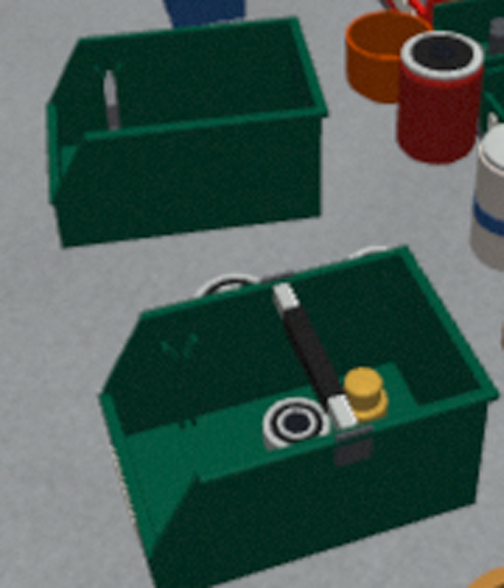

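```bash
cat > h.py <<'E'
from rig import bot, vision
import cv2, numpy as np
def cam(n,st=None):
    i=vision.camera_info(n);K=np.array(i["intrinsics"])
    if n=="wrist":
        st=st or bot.read_state();T=np.eye(4);T[:3,:3]=st["tcp_rot"];T[:3,3]=st["position"]
        W=T@np.array(i["mount"])          # world from cam
    else: W=np.linalg.inv(np.array(i["camera_from_world"]))
    return K,W
def onplane(c,px,z):
    K,W=c;out=[]
    for u,v in px:
        d=np.linalg.inv(K)@[u,v,1];d=W[:3,:3]@[d[0],-d[1],-d[2]]
        o=W[:3,3];out.append(o+d*(z-o[2])/d[2])
    return np.array(out)
def proj(c,P):
    K,W=c;q=(np.c_[np.atleast_2d(P),np.ones(len(np.atleast_2d(P)))]@np.linalg.inv(W).T)[:,:3]*[1,-1,-1]
    q=q@K.T;return q[:,:2]/q[:,2:]
E
python3 - <<'E'
from h import *
np.set_printoptions(precision=4,suppress=True)
c=cam("scene");f=lambda L:[(165+u/4,140+v/4) for u,v in L]
for nm,L in(("spare",[(470,265),(678,307)]),("load",[(25,227),(235,241)])):
    p=onplane(c,f(L),.125);d=p[1]-p[0];print(nm,p[:,:2].round(4).tolist(),np.linalg.norm(d),np.degrees(np.arctan2(-d[0],d[1])))
    n=np.array([d[1],-d[0],0])/np.linalg.norm(d)
    m=p.mean(0);print(" origin",m-.12*n,"slot",m-.18*n,"bar",m-.1*n)
print(onplane(c,f([(594,106),(648,112)]),.116), onplane(c,f([(595,104),(648,110)]),.116).mean(0))
print("bar",onplane(c,f([(96,124),(206,130)]),.128))
E
```

```text
spare [[0.6468, 0.0504], [0.6675, 0.205]] 0.15594490796336588 -7.614445772900076
 origin [0.5382 0.1436 0.125 ] slot [0.4788 0.1516 0.125 ] bar [0.5581 0.141  0.125 ]
load [[0.6493, -0.2857], [0.6445, -0.1265]] 0.15930199939593387 1.728685565093466
 origin [ 0.527  -0.2097  0.125 ] slot [ 0.467  -0.2115  0.125 ] bar [ 0.547  -0.2091  0.125 ]
[[0.4733 0.1317 0.116 ]
 [0.4747 0.1746 0.116 ]] [0.4718 0.1534 0.116 ]
bar [[ 0.5461 -0.2538  0.128 ]
 [ 0.5425 -0.1673  0.128 ]]
```

```bash
python3 -m jog '[[[340,-171,-60],[0,0,-68.7],0],[[340,-171,-60],[0,0,-68.7],0],[[340,-171,-60],[0,0,-68.7],0],[[340,-171,-60],[0,0,-68.7],0],[[340,-171,-60],[0,0,-68.7],0],[[340,-171,-60],[0,0,-68.7],0],[[340,-171,-60],[0,0,-68.7],0],[[340,-171,-60],[0,0,-68.7],0],[[340,-171,-60],[0,0,-68.7],0],[[340,-171,-60],[0,0,-68.7],0],[[340,-171,-60],[0,0,-68.7],0],[[340,-171,-60],[0,0,-68.7],0]]'
python3 - <<'E'
from h import *
np.set_printoptions(precision=4,suppress=True)
s=bot.read_state();print(s["position"],s["tcp_rot"],s["joint_positions"],s["time_s"])
a=vision.capture("wrist")[:,:,::-1];cv2.imwrite("pics/w1.png",a)
import pickle;pickle.dump(s,open("w1.pkl","wb"))
cv2.imwrite("pics/w1b.png",cv2.resize(a,None,fx=1.428,fy=1.428,interpolation=cv2.INTER_CUBIC))
E
```

```text
time_s: 1.1
position: [0.4905, -0.2843, 0.3009]
tcp_rot: [[-0.03, 1.0, -0.001], [1.0, 0.03, -0.0], [-0.0, -0.001, -1.0]]
force: [0.3, -0.3, -0.7]
opening: 1.002
[ 0.4905 -0.2843  0.3009] [[-0.03    0.9996 -0.001 ]
 [ 0.9996  0.03   -0.0002]
 [-0.0002 -0.001  -1.    ]] [-41.3691  22.0077  86.3516  -0.0482  71.6731 -43.0706] 1.1
```

View pics/w1b.png

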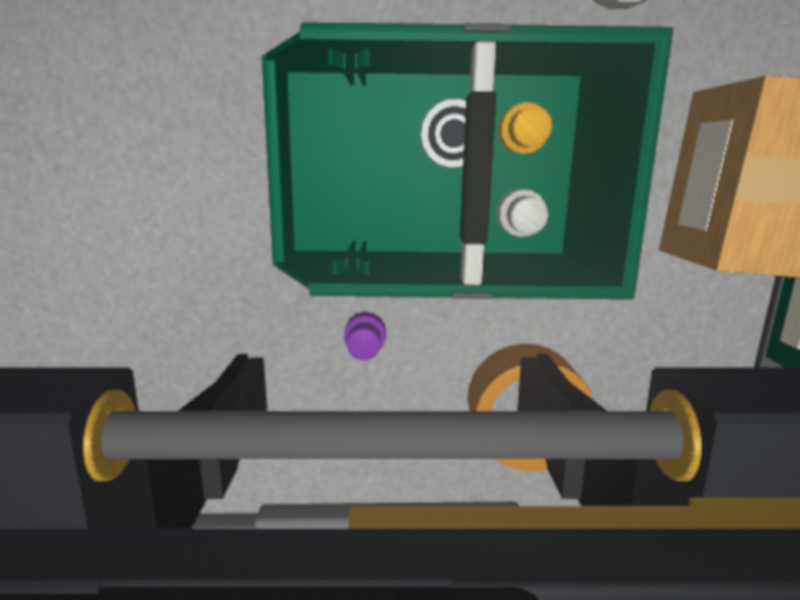

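```bash
cat > fit.py <<'E'
from h import *
from scipy.optimize import least_squares
def fit(c,obs,x0):
    B=np.array([o[0] for o in obs])/1e3;U=np.array([o[1] for o in obs])
    def W(p):
        k,s=np.cos(p[2]),np.sin(p[2]);return np.c_[p[0]+k*B[:,0]-s*B[:,1],p[1]+s*B[:,0]+k*B[:,1],B[:,2]]
    r=least_squares(lambda p:(proj(c,W(p))-U).ravel(),x0,loss="soft_l1")
    p=r.x;R=np.array([[np.cos(p[2]),-np.sin(p[2])],[np.sin(p[2]),np.cos(p[2])]])
    print("pose",p[:2].round(4),np.degrees(p[2]).round(2),"slot",(p[:2]+R@[-.06,0]).round(4),"bar",(p[:2]+R@[.02,0]).round(4))
    print((proj(c,W(p))-U).round(1).tolist());return p
E
python3 - <<'E'
from fit import *
import pickle
s=pickle.load(open("w1.pkl","rb"));c=cam("wrist",s)
k=1/1.4286
o=[((-116,71,4),(288,73)),((-116,-71,4),(293,250)),((116,71,4),(580,75)),((116,-71,4),(564,253)),
((121,76,125),(671,28)),((121,-76,125),(634,297)),((20,45,128),(486,93)),((20,-45,128),(477,243))]
o=[(b,(u*k,v*k)) for b,u in [(b,u) for b,u in o]]
fit(c,o,[.527,-.21,.03])
E
```

```text
Traceback (most recent call last):
TypeError: can't multiply sequence by non-int of type 'float'
```

```bash
python3 - <<'E'
from fit import *
import pickle
s=pickle.load(open("w1.pkl","rb"));c=cam("wrist",s)
k=1/1.4286
o=[((-116,71,4),(288,73)),((-116,-71,4),(293,250)),((116,71,4),(580,75)),((116,-71,4),(564,253)),
((121,76,125),(671,28)),((121,-76,125),(634,297)),((20,45,128),(486,93)),((20,-45,128),(477,243))]
o=[(b,(u[0]*k,u[1]*k)) for b,u in o]
fit(c,o,[.527,-.21,.03])
E
```

```text
pose [ 0.5217 -0.2156] 1.25 slot [ 0.4617 -0.2169] bar [ 0.5417 -0.2151]
[[0.4, -0.2], [2.4, 0.2], [1.2, -0.0], [-0.0, -0.4], [-2.3, 2.8], [-1.8, -2.4], [-0.1, -2.6], [0.4, 1.6]]
```

```bash
python3 -m jog '[[[359,11,1],[0,0,9.3],0],[[359,11,1],[0,0,9.3],0],[[359,11,1],[0,0,9.3],0],[[359,11,1],[0,0,9.3],0],[[359,11,1],[0,0,9.3],0],[[359,11,1],[0,0,9.3],0],[[359,11,1],[0,0,9.3],0],[[359,11,1],[0,0,9.3],0],[[359,11,1],[0,0,9.3],0],[[359,11,1],[0,0,9.3],0],[[359,11,1],[0,0,9.3],0],[[359,11,1],[0,0,9.3],0]]'
python3 - <<'E'
from h import *
np.set_printoptions(precision=4,suppress=True)
s=bot.read_state();print(s["position"],s["tcp_rot"],s["joint_positions"],s["time_s"])
a=vision.capture("wrist")[:,:,::-1];cv2.imwrite("pics/w2.png",a)
import pickle;pickle.dump(s,open("w2.pkl","wb"))
cv2.imwrite("pics/w2b.png",cv2.resize(a,None,fx=1.428,fy=1.428,interpolation=cv2.INTER_CUBIC))
E
```

```text
time_s: 2.15
position: [0.4908, 0.0726, 0.2999]
tcp_rot: [[0.134, 0.991, -0.001], [0.991, -0.134, -0.001], [-0.001, -0.0, -1.0]]
force: [0.3, 0.0, 0.2]
opening: 0.999
[0.4908 0.0726 0.2999] [[ 0.1344  0.9909 -0.0006]
 [ 0.9909 -0.1344 -0.0009]
 [-0.001  -0.0004 -1.    ]] [-4.4786 16.1169 95.8581 -0.0586 68.0535  3.2646] 2.15
```

View pics/w2b.png

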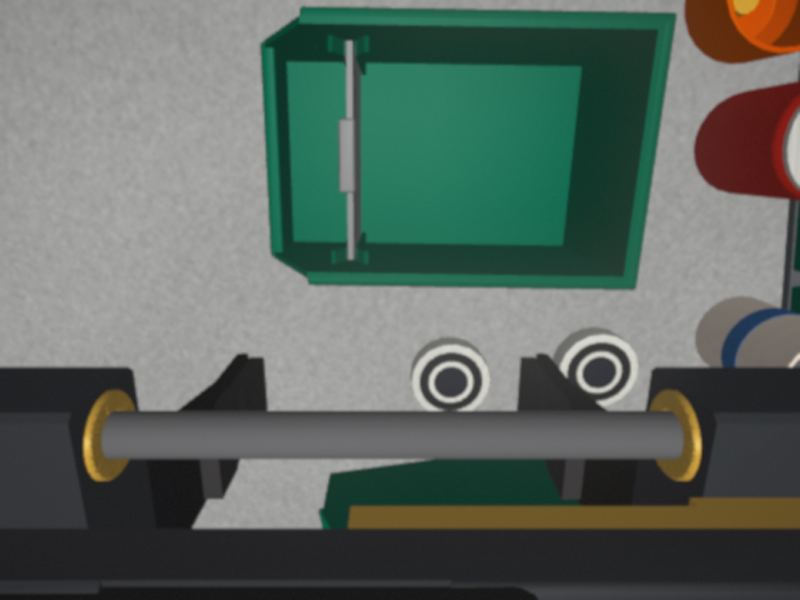

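Same relative view: back rim corners at (675,15),(635,288), floor corners (287,62),(293,242),(582,67),(564,245), tab (346,155).

```bash
python3 - <<'E'
from fit import *
import pickle
np.set_printoptions(precision=4,suppress=True)
s=pickle.load(open("w2.pkl","rb"));c=cam("wrist",s)
k=1/1.4286
o=[((-116,71,4),(287,62)),((-116,-71,4),(293,242)),((116,71,4),(582,67)),((116,-71,4),(564,245)),
((121,76,125),(675,15)),((121,-76,125),(635,288))]
o=[(b,(u[0]*k,u[1]*k)) for b,u in o]
fit(c,o,[.533,.138,-.14])
s1=pickle.load(open("w1.pkl","rb"));c1=cam("wrist",s1)
o=[((-116,71,4),(288,73)),((-116,-71,4),(293,250)),((116,71,4),(580,75)),((116,-71,4),(564,253)),
((121,76,125),(671,28)),((121,-76,125),(634,297))]
o=[(b,(u[0]*k,u[1]*k)) for b,u in o]
fit(c1,o,[.527,-.21,.03])
print("tab",onplane(c,[(341.5*k,119*k),(341.5*k,191*k),(353*k,119*k),(353*k,191*k)],.116))
q=onplane(c,[(350*k,40*k),(351*k,260*k)],.09);print("plate",q,q.mean(0))
# gradient-based subpixel check: crops around rim side walls & ribs, for both
A=cv2.imread("pics/w1.png");B=cv2.imread("pics/w2.png")
a=cv2.resize(A[10:215,180:300],None,fx=2.9,fy=2.9,interpolation=cv2.INTER_CUBIC)
b=cv2.resize(B[2:207,180:300],None,fx=2.9,fy=2.9,interpolation=cv2.INTER_CUBIC)
cv2.imwrite("pics/cmp.png",np.hstack([a,b]));print(np.hstack([a,b]).shape)
E
```

```text
pose [0.5338 0.142 ] -8.46 slot [0.4745 0.1509] bar [0.5536 0.1391]
[[0.8, 0.0], [1.6, -0.1], [0.9, -0.8], [0.4, 0.1], [-2.8, 2.8], [-1.6, -2.6]]
pose [ 0.5219 -0.2155] 1.28 slot [ 0.4619 -0.2168] bar [ 0.5418 -0.2151]
[[0.6, -0.2], [2.6, 0.2], [1.3, -0.2], [0.2, -0.6], [-2.0, 2.6], [-1.6, -2.6]]
tab [[0.4736 0.1731 0.116 ]
 [0.4667 0.1312 0.116 ]
 [0.4805 0.1722 0.116 ]
 [0.4739 0.1303 0.116 ]]
plate [[0.4842 0.2204 0.09  ]
 [0.463  0.0824 0.09  ]] [0.4736 0.1514 0.09  ]
(594, 696, 3)
```

View pics/cmp.png

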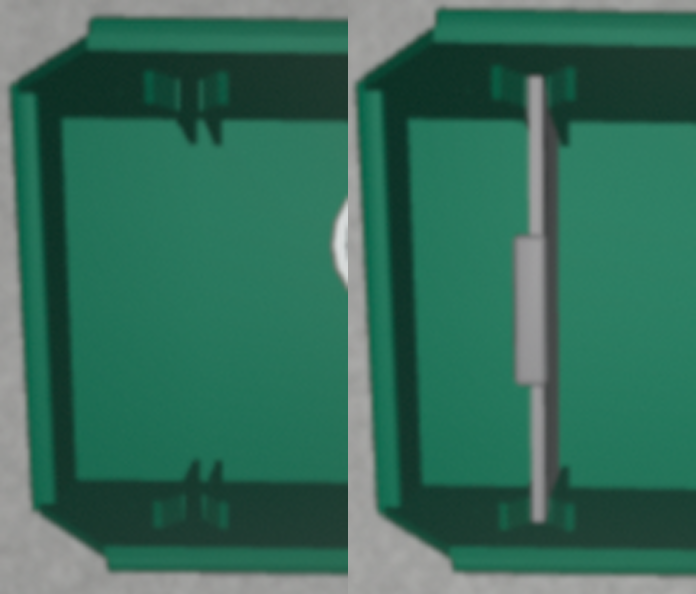

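Tab at (0.474, 0.1512), yaw about −8.6°. Descending onto it.

```bash
python3 -m jog '[[[38,-14,50],[0,0,0.9],0],[[76,-27,100],[0,0,0.9],0],[[76,-27,110],[0,0,0.9],0],[[76,-27,130],[0,0,0.9],0],[[76,-27,150],[0,0,0.9],0],[[76,-27,170],[0,0,0.9],0],[[76,-27,185],[0,0,0.9],0],[[76,-27,195],[0,0,0.9],0],[[76,-27,195],[0,0,0.9],0],[[76,-27,195],[0,0,0.9],0.3],[[76,-27,195],[0,0,0.9],0.6],[[76,-27,195],[0,0,0.9],0.75]]'
```

```text
time_s: 3.2
position: [0.4749, 0.1529, 0.1063]
tcp_rot: [[0.148, 0.989, 0.002], [0.989, -0.148, 0.0], [0.001, 0.002, -1.0]]
force: [-0.0, -0.7, 0.7]
opening: 0.856
```

```bash
python3 -m jog '[[[0,0,0],[0,0,0],0.8],[[0,0,0],[0,0,0],0.9],[[0,0,0],[0,0,0],1],[[0,0,0],[0,0,0],1],[[0,0,0],[0,0,0],1],[[0,0,0],[0,0,0],1]]'
```

```text
time_s: 3.7
position: [0.4739, 0.1533, 0.1053]
tcp_rot: [[0.147, 0.989, 0.0], [0.989, -0.147, -0.0], [0.0, 0.0, -1.0]]
force: [0.7, 0.7, 0.8]
opening: 0.399
```

```bash
python3 -m jog '[[[0,0,0],[0,0,0],1],[[0,0,0],[0,0,0],1],[[0,0,0],[0,0,0],1],[[0,0,0],[0,0,0],1],[[0,0,0],[0,0,0],1],[[0,0,0],[0,0,0],1],[[0,0,0],[0,0,0],1]]'
```

```text
time_s: 4.28
position: [0.4739, 0.1532, 0.1052]
tcp_rot: [[0.147, 0.989, -0.0], [0.989, -0.147, 0.0], [0.0, -0.0, -1.0]]
force: [0.2, 0.2, -0.3]
opening: 0.11
```

```bash
python3 -m jog '[[[0,0,-8],[0,0,0],1],[[0,0,-16],[0,0,0],1],[[0,0,-28],[0,0,0],1],[[0,0,-44],[0,0,0],1],[[0,0,-60],[0,0,0],1],[[0,0,-76],[0,0,0],1],[[0,0,-95],[0,0,0],1],[[0,0,-115],[0,0,0],1],[[0,0,-140],[0,0,0],1],[[0,0,-165],[0,0,0],1],[[0,0,-165],[0,0,0],1],[[0,0,-165],[0,0,0],1]]'
python3 - <<'E'
from h import *
np.set_printoptions(precision=4,suppress=True)
s=bot.read_state();print(s["position"],s["tcp_rot"],s["joint_positions"],s["opening"])
a=vision.capture("wrist")[:,:,::-1];cv2.imwrite("pics/w3.png",a)
b=vision.capture("side")[:,:,::-1]
import pickle;pickle.dump(s,open("w3.pkl","wb"))
cv2.imwrite("pics/w3b.png",np.hstack([cv2.resize(b[60:360,150:350],None,fx=1.4,fy=1.4),a[:,130:460]]))
E
```

```text
time_s: 5.28
position: [0.4747, 0.1533, 0.2723]
tcp_rot: [[0.147, 0.989, 0.005], [0.989, -0.147, 0.0], [0.001, 0.005, -1.0]]
force: [0.1, -0.1, -1.1]
opening: 0.111
[0.4747 0.1533 0.2723] [[ 0.1473  0.9891  0.0046]
 [ 0.9891 -0.1474  0.0004]
 [ 0.0011  0.0045 -1.    ]] [ 5.0457 18.1083 97.8502 -0.0019 63.7761 13.52  ] 0.11120265228145193
```

View pics/w3b.png

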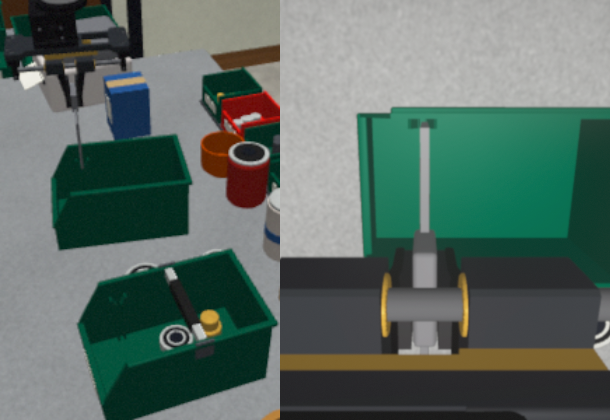

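```bash
python3 - <<'E'
from fit import *
import pickle
np.set_printoptions(precision=4,suppress=True,linewidth=160)
s=pickle.load(open("w3.pkl","rb"));c=cam("wrist",s)
a=cv2.imread("pics/w3.png").astype(int)
print(a[114:130,272:278].mean(1))
print(a[140,262:290].tolist()); print(a[200,260:290].mean(1))
R=s["tcp_rot"];P=s["position"]
t=np.array([[.0695,0,.014],[.0695,.002,.014],[.0695,-.002,.014],[.0595,0,.014]])
print(proj(c,t@R.T+P))
E
```

```text
[[110.3333 139.5     57.5   ]
 [112.     141.5     58.6667]
 [112.1667 141.6667  58.6667]
 [111.3333 140.6667  57.6667]
 [108.     136.3333  56.8333]
 [102.1667 128.8333  54.5   ]
 [ 99.8333 124.1667  56.    ]
 [ 96.8333 115.3333  66.    ]
 [ 92.8333 101.8333  78.8333]
 [ 90.1667  93.1667  85.3333]
 [ 89.8333  91.6667  86.6667]
 [ 90.      91.5     87.3333]
 [ 98.      98.6667  95.6667]
 [125.3333 125.5    123.8333]
 [157.6667 157.8333 156.6667]
 [172.8333 172.8333 172.1667]]
[[107, 138, 50], [107, 137, 49], [107, 138, 49], [107, 138, 49], [107, 137, 49], [107, 137, 50], [111, 139, 61], [129, 148, 99], [157, 164, 146], [172, 172, 169], [175, 173, 174], [174, 174, 174], [175, 173, 174], [175, 174, 175], [174, 173, 174], [174, 173, 171], [164, 167, 156], [139, 153, 114], [114, 141, 69], [108, 138, 51], [107, 137, 49], [107, 137, 49], [107, 138, 50], [107, 137, 49], [107, 137, 49], [107, 137, 49], [107, 137, 49], [107, 137, 49]]
[ 81.6667  81.6667  83.      83.      82.3333  82.6667  83.6667  83.3333  87.     104.     131.6667 155.     162.     162.6667 162.     162.3333 162.3333
 159.6667 143.3333 109.      88.3333  82.6667  82.6667  82.6667  81.3333  81.3333  81.      80.6667  80.6667  82.3333]
[[274.4773 123.7649]
 [279.1737 123.7605]
 [269.7809 123.7693]
 [274.4954 147.5096]]
```

```bash
python3 -m jog '[[[-30,3,0],[0,0,-1],1],[[-68,8,0],[0,0,-2],1],[[-107,12,0],[0,0,-3],1],[[-146,16,0],[0,0,-4],1],[[-185,21,0],[0,0,-5],1],[[-224,25,0],[0,0,-6],1],[[-262,29,0],[0,0,-7],1],[[-300,34,0],[0,0,-8],1],[[-335,38,0],[0,0,-9],1],[[-366.3,41.4,0],[0,0,-9.75],1],[[-366.3,41.4,0],[0,0,-9.75],1],[[-366.3,41.4,0],[0,0,-9.75],1]]'
python3 -m jog '[[[0,0,0],[0,0,0],1],[[0,0,0],[0,0,0],1],[[0,0,0],[0,0,0],1]]'
python3 - <<'E'
from h import *
np.set_printoptions(precision=4,suppress=True)
s=bot.read_state();print(s["position"],s["tcp_rot"],s["joint_positions"],s["opening"])
a=vision.capture("wrist")[:,:,::-1];cv2.imwrite("pics/w4.png",a)
b=vision.capture("side")[:,:,::-1]
import pickle;pickle.dump(s,open("w4.pkl","wb"))
cv2.imwrite("pics/w4b.png",np.hstack([cv2.resize(b[150:360,180:350],None,fx=2,fy=2),cv2.resize(a[60:270,180:400],None,fx=2,fy=2,interpolation=cv2.INTER_CUBIC)]))
E
```

```text
time_s: 6.38
position: [0.46, -0.2164, 0.2686]
tcp_rot: [[-0.018, 1.0, -0.003], [1.0, 0.018, 0.002], [0.002, -0.003, -1.0]]
force: [0.2, 1.0, -0.2]
opening: 0.109
time_s: 6.63
position: [0.4606, -0.2136, 0.2698]
tcp_rot: [[-0.024, 1.0, -0.001], [1.0, 0.024, 0.001], [0.001, -0.001, -1.0]]
force: [0.4, 0.3, -0.2]
opening: 0.11
[ 0.4606 -0.2136  0.2698] [[-0.0239  0.9997 -0.0012]
 [ 0.9997  0.0239  0.0011]
 [ 0.0012 -0.0011 -1.    ]] [-37.5136  19.1429  96.6407   0.0127  64.3096 -38.8897] 0.10985628451090404
```

View pics/w4b.png

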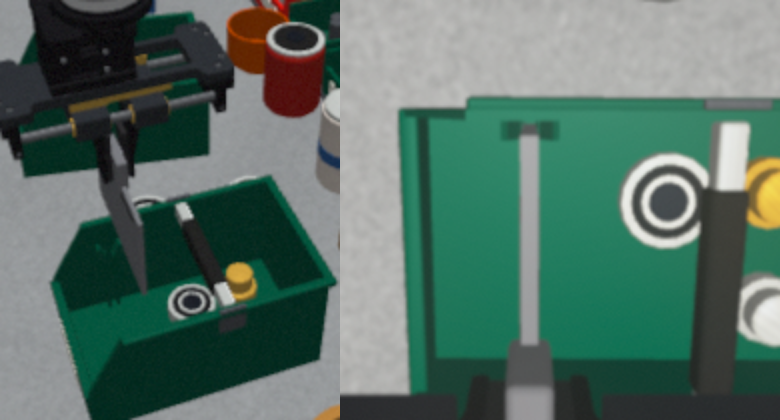

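```bash
python3 - <<'E'
from fit import *
import pickle
np.set_printoptions(precision=4,suppress=True,linewidth=160)
def edge(p,r0):
    p=np.asarray(p,float);p=cv2.GaussianBlur(p.reshape(-1,1),(1,5),1).ravel();g=np.abs(np.diff(p));i=g.argmax();w=g[max(0,i-2):i+3];return r0+(np.arange(max(0,i-2),max(0,i-2)+len(w))@w)/w.sum()+.5
for n in("w3","w4"):
    a=cv2.imread(f"pics/{n}.png").astype(int);s=pickle.load(open(n+".pkl","rb"));c=cam("wrist",s)
    for u in(265,300,340):
        r=edge(a[95:118,u-3:u+4,2].mean(1),95)
        P=onplane(c,[(u,r)],.125)[0]-s["position"];print(n,u,r.round(2),(s["tcp_rot"].T@P)[:2]*1e3)
    print(a[124,250:300,1].tolist())
E
```

```text
w3 265 106.52 [77.9074 -7.311 ]
w3 300 106.55 [77.8606 19.8805]
w3 340 106.55 [77.8271 50.9809]
[139, 139, 139, 139, 139, 140, 139, 130, 115, 108, 103, 94, 88, 86, 86, 87, 89, 101, 111, 110, 119, 106, 94, 92, 92, 91, 91, 90, 88, 86, 85, 86, 87, 92, 102, 110, 118, 132, 139, 141, 141, 140, 141, 140, 140, 140, 141, 140, 140, 140]
w4 265 107.78 [76.9498 -7.2567]
w4 300 108.21 [76.6058 19.7282]
w4 340 108.46 [76.3878 50.5689]
[137, 136, 137, 137, 137, 136, 137, 137, 137, 132, 120, 108, 103, 97, 89, 86, 86, 85, 87, 90, 95, 95, 91, 88, 89, 89, 89, 92, 98, 101, 89, 86, 84, 84, 84, 88, 95, 105, 109, 119, 134, 138, 139, 138, 138, 138, 138, 139, 138, 137]
```

Plate is aligned in x; correcting 1.3 mm in y and 0.5° yaw, then lowering between the walls.

```bash
python3 -m jog '[[[-1.3,0,8],[0,0,0.5],1],[[-1.3,0,18],[0,0,0.5],1],[[-1.3,0,26],[0,0,0.5],1],[[-1.3,0,30],[0,0,0.5],1],[[-1.3,0,30],[0,0,0.5],1],[[-1.3,0,30],[0,0,0.5],1],[[-1.3,0,36],[0,0,0.5],1],[[-1.3,0,42],[0,0,0.5],1],[[-1.3,0,50],[0,0,0.5],1],[[-1.3,0,58],[0,0,0.5],1],[[-1.3,0,60],[0,0,0.5],1],[[-1.3,0,60],[0,0,0.5],1]]'
```

```text
time_s: 7.73
position: [0.4601, -0.2146, 0.2091]
tcp_rot: [[-0.013, 1.0, -0.002], [1.0, 0.013, 0.004], [0.004, -0.002, -1.0]]
force: [0.9, 2.4, -1.5]
opening: 0.116
```

```bash
python3 -m jog '[[[0,0,5],[0,0,0],1],[[0,0,10],[0,0,0],1],[[0,0,15],[0,0,0],1],[[0,0,20],[0,0,0],1],[[0,0,20],[0,0,0],1],[[0,0,20],[0,0,0],1]]'
```

```text
time_s: 8.23
position: [0.4598, -0.2164, 0.1893]
tcp_rot: [[-0.014, 1.0, -0.003], [1.0, 0.014, 0.001], [0.001, -0.003, -1.0]]
force: [-2.3, 1.6, -1.3]
opening: 0.115
```

```bash
python3 -m jog '[[[0,0,3],[0,0,0],1],[[0,0,6],[0,0,0],1],[[0,0,9],[0,0,0],1],[[0,0,12],[0,0,0],1],[[0,0,15],[0,0,0],1],[[0,0,15],[0,0,0],1]]'; python3 -c "
from rig import bot;s=bot.read_state();print(s['moment'],s['tcp_rot'][:,2])"
```

```text
time_s: 8.73
position: [0.4612, -0.2178, 0.1752]
tcp_rot: [[-0.014, 1.0, 0.001], [1.0, 0.014, -0.003], [-0.003, 0.001, -1.0]]
force: [-1.8, -1.1, -0.5]
opening: 0.112
[-0.12952353  0.29255286  0.10199976] [ 0.00102596 -0.00254482 -0.99999624]
```

```bash
python3 -m jog '[[[0,0,5],[0,0,0],1],[[0,0,10],[0,0,0],1],[[0,0,15],[0,0,0],1],[[0,0,20],[0,0,0],1],[[0,0,25],[0,0,0],1],[[0,0,30],[0,0,0],1],[[0,0,35],[0,0,0],1],[[0,0,40],[0,0,0],1],[[0,0,45],[0,0,0],1],[[0,0,50],[0,0,0],1],[[0,0,55],[0,0,0],1],[[0,0,55],[0,0,0],1]]'; python3 -c "
from rig import bot;s=bot.read_state();print(s['moment'],s['tcp_rot'][:,2])"
```

```text
time_s: 9.73
position: [0.461, -0.2165, 0.1193]
tcp_rot: [[-0.013, 1.0, 0.0], [1.0, 0.013, 0.0], [0.0, 0.0, -1.0]]
force: [-0.9, -1.8, -0.5]
opening: 0.112
[-0.38678546  0.09168389  0.11794204] [ 5.95015775e-05  4.93290422e-04 -9.99999877e-01]
```

```bash
python3 -m jog '[[[0,0,4],[0,0,0],1],[[0,0,8],[0,0,0],1],[[0,0,11],[0,0,0],1],[[0,0,13],[0,0,0],1],[[0,0,14.5],[0,0,0],1],[[0,0,16],[0,0,0],1],[[0,0,16],[0,0,0],1],[[0,0,16],[0,0,0],1]]'
```

```text
time_s: 10.4
position: [0.461, -0.2164, 0.1042]
tcp_rot: [[-0.013, 1.0, 0.0], [1.0, 0.013, 0.0], [0.0, 0.0, -1.0]]
force: [-0.6, -2.7, 0.9]
opening: 0.114
```

```bash
python3 -m jog '[[[0,0,1],[0,0,0],1],[[0,0,2],[0,0,0],1],[[0,0,2],[0,0,0],1],[[0,0,2],[0,0,0],1]]'
```

```text
time_s: 10.73
position: [0.4611, -0.2165, 0.104]
tcp_rot: [[-0.014, 1.0, 0.001], [1.0, 0.014, -0.001], [-0.001, 0.001, -1.0]]
force: [-3.8, -1.5, 15.4]
opening: 0.112
```

Floor contact (15 N) at the expected height: home. Release and rise.

```bash
python3 -m jog '[[[0,0,-1.5],[0,0,0],1],[[0,0,-1.5],[0,0,0],0.5],[[0,0,-1.5],[0,0,0],0.5],[[0,0,-1.5],[0,0,0],0.5],[[0,0,-1.5],[0,0,0],0.5],[[0,0,-1.5],[0,0,0],0.5],[[0,0,-1.5],[0,0,0],0.5],[[0,0,-1.5],[0,0,0],0.5],[[0,0,-1.5],[0,0,0],0.5],[[0,0,-1.5],[0,0,0],0.5],[[0,0,-1.5],[0,0,0],0.5],[[0,0,-1.5],[0,0,0],0.5]]'
python3 -m jog '[[[0,0,-15],[0,0,0],0.5],[[0,0,-40],[0,0,0],0.5],[[0,0,-70],[0,0,0],0.5],[[-25,10,-105],[0,0,0],0.3],[[-50,20,-140],[0,0,0],0.3],[[-73,30,-175],[0,0,0],0.3],[[-73,30,-197],[0,0,0],0.3],[[-73,30,-197],[0,0,0],0.3],[[-73,30,-197],[0,0,0],0.3],[[-73,30,-197],[0,0,0],0.3]]'
python3 - <<'E'
from h import *
np.set_printoptions(precision=4,suppress=True)
s=bot.read_state();print(s["position"],s["tcp_rot"],s["opening"])
a=vision.capture("wrist")[:,:,::-1];cv2.imwrite("pics/w5.png",a)
b=vision.capture("side")[:,:,::-1]
import pickle;pickle.dump(s,open("w5.pkl","wb"))
cv2.imwrite("pics/w5b.png",np.hstack([cv2.resize(b[200:360,190:350],(315,315)),cv2.resize(a[0:220,160:490],None,fx=1.4286,fy=1.4286,interpolation=cv2.INTER_CUBIC)[:315]])[:, :])
E
```

```text
time_s: 11.73
position: [0.4609, -0.2165, 0.1038]
tcp_rot: [[-0.013, 1.0, 0.0], [1.0, 0.013, 0.0], [0.0, 0.0, -1.0]]
force: [0.7, 0.3, -0.2]
opening: 0.505
time_s: 12.57
position: [0.491, -0.2881, 0.2998]
tcp_rot: [[-0.013, 1.0, -0.002], [1.0, 0.013, 0.002], [0.002, -0.002, -1.0]]
force: [-0.3, 1.0, -0.7]
opening: 0.695
[ 0.491  -0.2881  0.2998] [[-0.0135  0.9999 -0.0019]
 [ 0.9999  0.0135  0.0018]
 [ 0.0018 -0.0019 -1.    ]] 0.6953672008223826Traceback (most recent call last):
  File "<stdin>", line 7, in <module>
    return _nx.concatenate(arrs, 1, dtype=dtype, casting=casting)
           ~~~~~~~~~~~~~~~^^^^^^^^^^^^^^^^^^^^^^^^^^^^^^^^^^^^^^^
ValueError: all the input array dimensions except for the concatenation axis must match exactly, but along dimension 0, the array at index 0 has size 315 and the array at index 1 has size 314
```

```bash
python3 - <<'E'
from h import *
a=cv2.imread("pics/w5.png");b=vision.capture("side")[:,:,::-1]
cv2.imwrite("pics/w5b.png",np.hstack([cv2.resize(b[200:360,190:350],(320,320)),cv2.resize(a[0:224,160:490],(471,320),interpolation=cv2.INTER_CUBIC)]))
E
```

```text
(no output)
```

View pics/w5b.png

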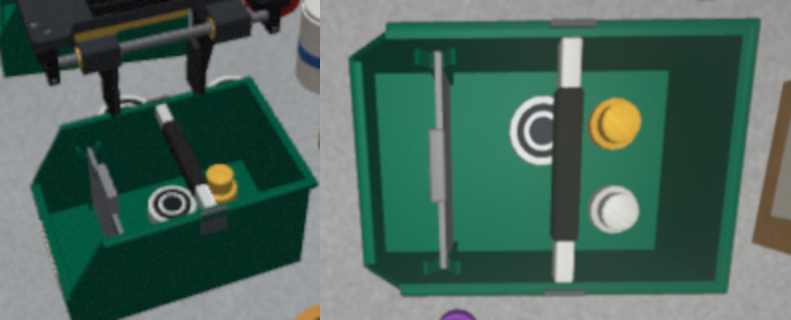

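Divider sits in the slot just as it did in the spare bin; fittings (bearing, brass and steel unions) are behind it. Measuring the sleeve (right edge (582,88)–(579,240)).

```bash
python3 - <<'E'
from fit import *
import pickle
np.set_printoptions(precision=4,suppress=True)
s=pickle.load(open("w5.pkl","rb"));c=cam("wrist",s)
m=lambda u,v:((u-320)/1.4273+160,v/1.4286)
o=[((-116,71,4),(376,71)),((-116,-71,4),(386,251)),((116,71,4),(669,70)),((116,-71,4),(653,250)),
((121,76,125),(759,19)),((121,-76,125),(727,292)),((28,45,128),(583,88)),((28,-45,128),(579,240))]
fit(c,[(b,m(*u)) for b,u in o],[.522,-.2155,.02])
print(s["position"],onplane(c,[m(583,88),m(579,240)],.128))
E
```

```text
pose [ 0.5208 -0.2175] 1.04 slot [ 0.4608 -0.2186] bar [ 0.5408 -0.2172]
[[-0.1, 0.8], [0.0, -0.6], [0.5, 0.2], [1.0, -0.8], [-3.0, 3.8], [-3.5, -2.4], [2.5, -2.4], [0.3, 1.2]]
[ 0.491  -0.2881  0.2998] [[ 0.5461 -0.1738  0.128 ]
 [ 0.5493 -0.2609  0.128 ]]
```

```bash
python3 -m jog '[[[30,20,30],[0,0,-0.2],0.3],[[60,42,60],[0,0,-0.2],0.3],[[70,50.5,80],[0,0,-0.2],0.3],[[70,50.5,100],[0,0,-0.2],0.3],[[70,50.5,120],[0,0,-0.2],0.3],[[70,50.5,140],[0,0,-0.2],0.3],[[70,50.5,158],[0,0,-0.2],0.3],[[70,50.5,172],[0,0,-0.2],0.3],[[70,50.5,181],[0,0,-0.2],0.3],[[70,50.5,181],[0,0,-0.2],0.3],[[70,50.5,181],[0,0,-0.2],0.5],[[70,50.5,181],[0,0,-0.2],0.7]]'
python3 -m jog '[[[0,0,0],[0,0,0],0.7],[[0,0,0],[0,0,0],0.7],[[0,0,0],[0,0,0],0.7],[[0,0,0],[0,0,0],0.7],[[0,0,0],[0,0,0],0.76],[[0,0,0],[0,0,0],0.76],[[0,0,0],[0,0,0],0.76]]'
```

```text
time_s: 13.72
position: [0.5419, -0.2186, 0.1203]
tcp_rot: [[-0.017, 1.0, 0.001], [1.0, 0.017, -0.001], [-0.001, 0.001, -1.0]]
force: [-1.0, 0.0, 0.8]
opening: 0.622
time_s: 14.3
position: [0.5415, -0.2184, 0.1198]
tcp_rot: [[-0.017, 1.0, 0.0], [1.0, 0.017, -0.0], [-0.0, 0.0, -1.0]]
force: [-0.1, 0.2, 0.2]
opening: 0.252
```

```bash
python3 -m jog '[[[1,-0.5,1.8],[0,0,0],0.76],[[1,-0.5,1.8],[0,0,0],0.76],[[1,-0.5,1.8],[0,0,0],0.8],[[1,-0.5,1.8],[0,0,0],0.85],[[1,-0.5,1.8],[0,0,0],0.9],[[1,-0.5,1.8],[0,0,0],1],[[1,-0.5,1.8],[0,0,0],1],[[1,-0.5,1.8],[0,0,0],1],[[1,-0.5,1.8],[0,0,0],1],[[1,-0.5,1.8],[0,0,0],1],[[1,-0.5,1.8],[0,0,0],1]]'
```

```text
time_s: 15.22
position: [0.5402, -0.2173, 0.1178]
tcp_rot: [[-0.017, 1.0, -0.002], [1.0, 0.017, 0.0], [0.0, -0.002, -1.0]]
force: [-4.5, -0.9, 1.0]
opening: 0.181
```

```bash
python3 -m jog '[[[0,0,-1],[0,0,0],1],[[0,0,-2],[0,0,0],1],[[0,0,-4],[0,0,0],1],[[0,0,-6],[0,0,0],1],[[0,0,-9],[0,0,0],1],[[0,0,-12],[0,0,0],1],[[0,0,-15],[0,0,0],1],[[0,0,-18],[0,0,0],1],[[0,0,-20],[0,0,0],1],[[0,0,-20],[0,0,0],1],[[0,0,-20],[0,0,0],1]]'; python3 - <<'E'
from h import *
s=bot.read_state();print(s["moment"])
a=vision.capture("wrist")[:,:,::-1];cv2.imwrite("pics/w6.png",a)
b=vision.capture("side")[:,:,::-1]
cv2.imwrite("pics/w6b.png",np.hstack([cv2.resize(b[180:360,180:360],(360,360)),cv2.resize(a[0:270,100:400],(400,360))]))
E
```

```text
time_s: 16.13
position: [0.541, -0.2175, 0.1382]
tcp_rot: [[-0.017, 1.0, 0.0], [1.0, 0.017, -0.0], [-0.0, 0.0, -1.0]]
force: [-0.6, -0.2, -8.6]
opening: 0.182
[-0.09034213 -0.05878628  0.01840819]
```

View pics/w6b.png

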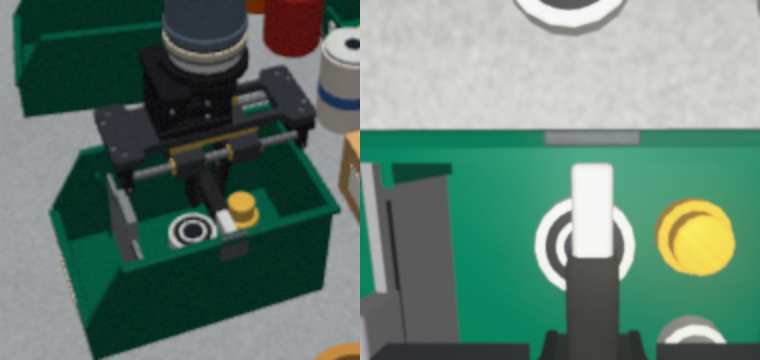

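The bin hangs from the gripper (about 8 N) and looks level, with the divider and fittings in place. Raising the rest.

```bash
python3 -m jog '[[[0,0,-3],[0,0,0],1],[[0,0,-8],[0,0,0],1],[[0,0,-16],[0,0,0],1],[[0,0,-25],[0,0,0],1],[[0,0,-34],[0,0,0],1],[[0,0,-43],[0,0,0],1],[[0,0,-52],[0,0,0],1],[[0,0,-61],[0,0,0],1],[[0,0,-69],[0,0,0],1],[[0,0,-75],[0,0,0],1],[[0,0,-79],[0,0,0],1],[[0,0,-80],[0,0,0],1]]'
python3 -m jog '[[[0,0,0],[0,0,0],1],[[0,0,0],[0,0,0],1],[[0,0,0],[0,0,0],1],[[0,0,0],[0,0,0],1],[[0,0,0],[0,0,0],1],[[0,0,0],[0,0,0],1],[[0,0,0],[0,0,0],1],[[0,0,0],[0,0,0],1]]'; python3 - <<'E'
from h import *
s=bot.read_state();print(s["moment"],s["qvel"].round(2))
a=vision.capture("wrist")[:,:,::-1]
b=vision.capture("side")[:,:,::-1]
w6=cv2.imread("pics/w6.png");print("wrist image change since 2 cm (bin region):",np.abs(a[120:260,110:380].astype(int)-w6[120:260,110:380]).mean())
cv2.imwrite("pics/w7b.png",np.hstack([cv2.resize(b[120:360,170:370],(350,420)),cv2.resize(a[0:270,100:400],(400,420))]))
E
```

```text
time_s: 17.23
position: [0.5412, -0.2176, 0.2189]
tcp_rot: [[-0.017, 1.0, 0.001], [1.0, 0.017, -0.001], [-0.001, 0.001, -1.0]]
force: [-0.0, 0.1, -8.2]
opening: 0.182
time_s: 17.9
position: [0.5409, -0.2174, 0.2179]
tcp_rot: [[-0.017, 1.0, -0.0], [1.0, 0.017, 0.0], [0.0, -0.0, -1.0]]
force: [0.7, -0.4, -7.7]
opening: 0.18
[-0.01751571 -0.08376987  0.02966174] [-0.04 -0.07 -0.06 -0.01  0.04  0.04]
wrist image change since 2 cm (bin region): 0.6348324514991182
```

View pics/w7b.png

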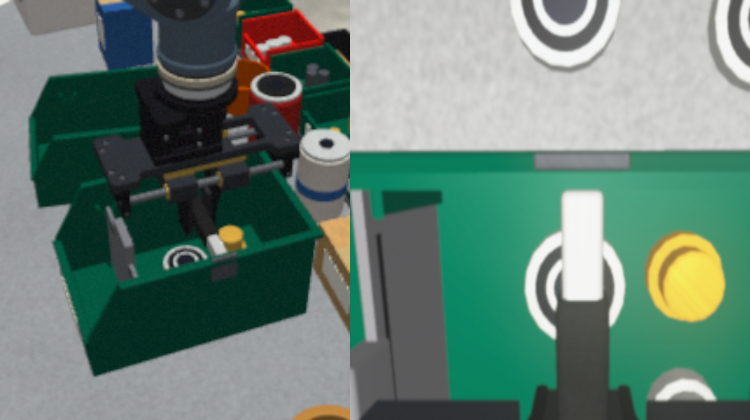

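The bin is level and steady 10 cm up, the divider is seated, the fittings have not moved and nothing is touching it. Handing in.

```bash
python3 -c "
from rig import bot;print(bot.hand_in())"
```

```text
the job is handed in; nothing more can be done
None
```

I took the divider out of the empty bin, slid it fully home in the loaded bin's slot and let go of it. I then lifted the loaded bin by the middle of its bar and handed in while still holding it, at about 18 s.

**Divider:** it met the floor of the slot with 15 N at the height where I expected it to be home. After release, the picture showed it sitting just as it had in the empty bin.

**Lift:** the tool pointed straight down and the arm was still. It was 100 mm above the grasp height and carrying 7.7 N, which fits the weight of bin, fittings and divider. Nothing appeared to touch the bin.

**Fittings:** both unions and the bearing were still behind the divider. The wrist view inside the bin hardly changed between 2 cm and 10 cm of lift.

**Checks that disagreed or were not made:**
- My geometric fits of the bin rim were 2–4 pixels off, so I lined up the divider by comparing matching views of the two bins instead.
- I did not measure the final pose of the empty bin or the other stock. I only saw part of that stock in the last side picture, and it looked undisturbed.

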